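# Reload the insert tray and hold the parts case open

### The arm

A 6-joint arm with a two-finger parallel gripper is mounted at the origin on the work surface. World frame = base frame: x ahead of the robot, y to its left, z up, the work surface at z = 0. Lengths are in mm, angles in rad, forces in N, time in s.
With the tool pointing down it reaches from about 400 to 925 mm from the base axis. Payload 12.5 kg.
Tool frame: the origin (TCP) lies at the very end of the fingers, on their centre line; the grasp point (between the pads) lies 19 mm behind it; z points along the fingers, y is the line along which they close (so a half turn about z gives the same grasp; the last joint's range is limited). The gripper opens to 95 mm and grips with 3 to 60 N. Pads are 20 mm wide; open, the fingers measure 119 mm over their backs; the gripper's body (75 mm by 180 mm) begins 59 mm behind the grasp point.
Start: joints at [1, 0.491, 1.559, -0, 1.092, -0.106], TCP at [280.14, 558.72, 214.661] pointing down, gripper open.
Joint ranges: [-3.1, 3.1], [-0.84, 2.19], [0.05, 2.79], [-1.13, 4.28], [0.06, 2.93], [-2.69, 2.69]. Speed limits (rad/s): [2.22, 2.22, 2.79, 3.14, 3.14, 3.14].

### API

Orientations are given as [roll, pitch, yaw] about the fixed x, y, z axes, in that order (R = Rz(yaw) Ry(pitch) Rx(roll)).
In Python, from cell import env gives the robot as it stands.
- The arm moves only by the tool nudge_tcp, called after "Emit:" as name(argument=value, ...), one argument or row to a line, values as JSON. Schema: {"type":"object","properties":{"steps":{"type":"array","items":{"type":"array","items":{"type":"number"},"minItems":5,"maxItems":5},"minItems":1,"maxItems":5},"only":{"type":"string"},"quiet":{"type":"boolean"},"lines":{"type":"string"}},"required":["steps"],"additionalProperties":false}. steps is a list of rows, 1 to 5 of them, each of 5 numbers: dx, dy, dz in mm, then a turn about the tool's z in rad, then the opening from 0.0 (shut) to 1.0 (fully open); each row is the pose to reach, as a shift and turn from the pose commanded when the call began, along the tool's axes at that moment; what a row does not reach only later rows make up. A row lasts 1/12 s, in which the tool goes at most 41.7 mm and 0.125 rad, less where a joint would pass 70% of its speed; a pose out of reach is approached as far as the arm can. The fingers move at their own pace and stop on an object; the grip force is fixed at half the most. Time passes only in rows, so rows that do not move let the fingers close. The tool returns the time, the measured TCP pose, the force, the opening and the grip force at its end. only (a regular expression) keeps the lines of the reply that match it, lines (a string "A,B") keeps lines A to B, and quiet returns only ok. Input that does not fit is refused with a message, and nothing moves.
- env.state(): the state, without advancing time (a new reading comes with each control period).
- env.read_camera(name): name is "side" or "top"; returns (picture, depth): 480x640x3 uint8, red, green, blue; 480x640 float32, mm along the optical axis (not along the pixel's ray), 0 where there is no reading.
- env.camera_info(name): a dict with "vertical_fov" (degrees; the focal length in pixels is half the picture's height over the tangent of half this angle, whatever the lens; pixels are square), "cx", "cy" (the principal point, pixels), "origin" and "attitude" of the camera in the world. Camera axes: x right, y down, z forward; pixel columns grow to the right and rows downward; lengths in mm; the calibration is good to about 2 mm. A picture is of the moment at which its call begins. camera_info takes no time and is no camera call.
- env.job_done(): hands the job in; it is judged then, once.
The state is a dict: "t": time; "joints": joint angles; "qvel": joint speeds; "tau": joint torques, N m; "eef_pos": TCP position; "tcp_rot": TCP orientation; "ft_force": force on the tool from outside, world axes, zero at the start; "moment": the same for the moment, N m; "opening": opening from 0.0 (shut) to 1.0 (fully open); "grip_force": force on a finger pad.
Only numpy, scipy, OpenCV 4.12 (cv2) and the standard library are available. Lean on these libraries where they do the work, as an engineer would, in place of code of your own. Each camera call takes 0.05 s, during which the arm holds its last target. There are 200 camera calls.

### The job

Lay the two loose steel mending plates flat in the insert tray: the long one lengthways in the long compartment and the short one lengthways in the empty small compartment, leaving the parts case shut meanwhile. Then raise the lid of the parts case and hold it open at about 60 degrees, so that a colleague with both hands on the tray can lower it into the case; the lid has no stay and falls shut by itself, so finish while still holding it there, steadily and with the gripper. Leave the parcel, the tape roll and the screwdriver where they are.

Things in the scene. Friction and masses are not known exactly. Their poses are not given: they have to be found in the camera images.
- long_plate: Loose flat steel mending plate, 130 long (its x) x 25 wide (its y) x 6 mm thick, four screw holes in a row on its centre line, about 150 g; starts lying flat on the bench at any yaw. Origin at the centre of its underside, z up.
- short_plate: Loose flat steel mending plate like the other but 80 long (its x) x 25 wide (its y) x 6 mm thick, about 92 g; starts lying flat on the bench at any yaw. Origin at the centre of its underside, z up.
- tray: Dull yellow plastic insert tray, fixed on the bench left or right of centre, 160 (x) x 186 (y) x 25 mm high; floor and walls 3 mm thick, dividers 23 mm high. A long compartment fills its -y side, lengthways along x; on the +y side are two small ones, lengthways along y: the +x one empty, the -x one full of bolts. Origin at the centre of its underside, z up; yaw within 0.3 rad of the world's.
- long_bay (a point): Centre of the floor of the tray's long compartment, 3 mm above the bench; axes as the tray's. The compartment is 154 (x) x 74 (y) x 22 mm deep; the long plate lies along x.
- short_bay (a point): Centre of the floor of the tray's empty small compartment, 3 mm above the bench; axes as the tray's. The compartment is 75 (x) x 103 (y) x 22 mm deep; the short plate lies along y.
- case: Closed blue plastic parts case, fixed on the bench on the other side of centre from the tray, 178 (its x) x 204 (its y) x 57 mm high with its lid. The hinge is on its -x side (towards the robot), the handle on its +x side (away from the robot). Origin at the centre of its underside, z up; yaw within 0.3 rad of the world's.
- lid (a joint): Opening angle of the case's lid (rad): 0 shut, growing as the handle side swings up and back towards the robot, 1.047 = 60 degrees, 1.85 at its stop. The lid (about 0.19 to 0.34 kg) is free on its hinge, both catches are already undone, and it falls shut from any angle under about 80 degrees.
- lid_handle (a point): Middle of the lid's bow handle: a round bar 12 mm thick, 90 mm of it straight and parallel to the hinge, on an arm at each end; 38 mm out from the lid's front edge (32 mm clear gap), 47 mm above the bench when shut, 216 mm from the hinge line. Axes turn with the lid: x away from the hinge, y along the bar, z out of the lid's top. The bar can turn between the fingers.
- lid_hinge (a point): Middle of the lid's hinge line, 44 mm above the bench, on the robot's side of the case; the line runs along the case's y.
- parcel: Bystander: parcel in brown paper, 90 x 150 x 60 mm, standing loose beyond the work. Origin at the centre of its underside.
- tape_roll: Bystander: roll of tan packing tape lying flat, 100 mm across, 48 mm high, loose. Origin at the centre of its underside.
- screwdriver: Bystander: black-handled screwdriver 190 mm long lying on the bench, loose.

How it is judged (in metres and radians):
On the way:
1. both plates lie flat and lengthways in their own compartments, the case still shut (z of long_plate in the frame of long_bay between -0.003 and 0.003 m and angle between each of long_plate, short_plate's own z axis and vertical below 0.06 rad and angle between the x axis of long_plate and the x axis of tray, either way round below 0.38 rad and x of long_plate in the frame of long_bay between -0.015 and 0.015 m and y of long_plate in the frame of long_bay between -0.028 and 0.028 m and linear speed of each of long_plate, short_plate below 0.03 m/s and z of short_plate in the frame of short_bay between -0.003 and 0.003 m and angle between the x axis of short_plate and the y axis of tray, either way round below 0.38 rad and x of short_plate in the frame of short_bay between -0.028 and 0.028 m and y of short_plate in the frame of short_bay between -0.015 and 0.015 m and value of joint lid below 0.1 rad), for 0.2 s.
At the end, for the whole second after the job is handed in: The lid stands still at 60 degrees, give or take 8, touched by the gripper's fingers and carried by nothing else loose; the long plate lies flat on the floor of the long compartment and the short plate on the floor of the empty small one, each along its compartment (value of joint lid between 0.908 and 1.187 rad and velocity of joint lid between -0.08 and 0.08 rad/s and contact force between the fingers and lid above 0.15 N and contact force between lid and parcel below 0.05 N and contact force between lid and tape_roll below 0.05 N and contact force between lid and screwdriver below 0.05 N and z of long_plate in the frame of long_bay between -0.003 and 0.003 m and angle between each of long_plate, short_plate's own z axis and vertical below 0.06 rad and angle between the x axis of long_plate and the x axis of tray, either way round below 0.38 rad and x of long_plate in the frame of long_bay between -0.015 and 0.015 m and y of long_plate in the frame of long_bay between -0.028 and 0.028 m and linear speed of each of long_plate, short_plate below 0.03 m/s and z of short_plate in the frame of short_bay between -0.003 and 0.003 m and angle between the x axis of short_plate and the y axis of tray, either way round below 0.38 rad and x of short_plate in the frame of short_bay between -0.028 and 0.028 m and y of short_plate in the frame of short_bay between -0.015 and 0.015 m); the arm keeps its last pose, push and grip.
It fails at once if the wrapped parcel is shifted by more than 3 cm (distance of parcel from where it was at the start of the episode above 0.03 m).
It fails at once if the roll of tape is shifted by more than 3 cm (distance of tape_roll from where it was at the start of the episode above 0.03 m).
It fails at once if the screwdriver is shifted by more than 3 cm (distance of screwdriver from where it was at the start of the episode above 0.03 m).
It also fails if it takes over 70 s, if anything falls off the work surface, if the arm or the gripper's body presses on something with over 40 N, if the wrist force passes 120 N, or if a joint passes its speed limit or range.

## Working session

There is one attempt and no reset: what is moved stays moved. The work goes in short steps, Python scripts to look and compute and a tool call to move; the robot and the scene stay as the last step left them, time stands still between calls to the robot, and variables do not carry over. Pictures are saved under pics/ and viewed, at most 10 in all, crops included, and the job is handed in when it is done.

```bash
ls; mkdir -p pics
```

Run:
```python
from cell import env
import cv2,numpy as np
print(env.state())
for n in("top","side"):
    print(env.camera_info(n))
    p,d=env.read_camera(n); cv2.imwrite(f"pics/{n}0.png",p[...,::-1]); np.savez(f"pics/{n}0.npz",p=p,d=d)
```

```text
cell.py
pics
{'t': 0.0, 'joints': array([ 1.00038579e+00,  4.91550671e-01,  1.55952786e+00,  2.57255285e-06,
        1.09168064e+00, -1.05586554e-01]), 'qvel': array([-7.86981176e-04,  1.79147474e-03,  7.73685856e-05,  1.41496776e-03,
       -7.94393803e-04, -4.31094504e-04]), 'tau': array([ 3.81251466e-04, -6.12652588e+01, -2.58182305e+01,  6.92050369e-02,
        4.82130842e-02, -1.42698177e-04]), 'eef_pos': array([279.98664017, 558.46683398, 214.04026996]), 'tcp_rot': array([-3.14043287e+00, -1.25209102e-04,  2.67676741e+00]), 'ft_force': array([ 0.44644298, -0.69600057, -0.26082442]), 'moment': array([-0.02009361, -0.02584682,  0.04511509]), 'grip_force': 0.0, 'opening': 0.9992501009963156}
{'vertical_fov': 54.23344329271882, 'cx': 324.8166393192194, 'cy': 236.55980408086631, 'origin': array([ 411.35308487,   15.09908372, 1057.16021127]), 'attitude': array([-2.97883059,  0.00913963, -1.56564063])}
{'vertical_fov': 51.39597748356644, 'cx': 317.6531804202165, 'cy': 236.22811879654986, 'origin': array([  63.97311013, -488.31301757,  705.74151316]), 'attitude': array([-2.31000165, -0.01890482, -0.78284248])}
```

View pics/top0.png

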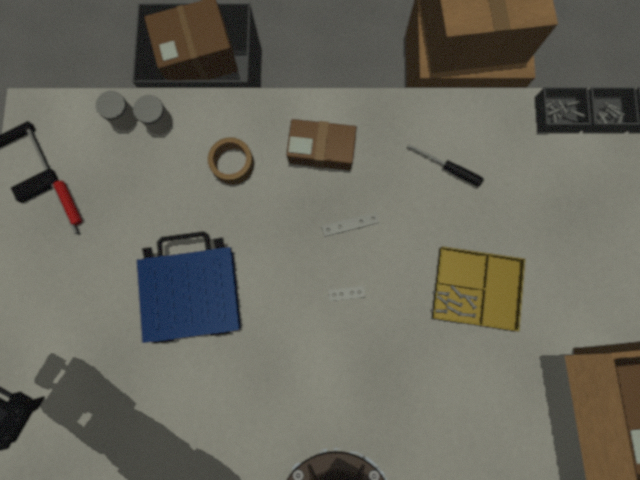

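View pics/side0.png

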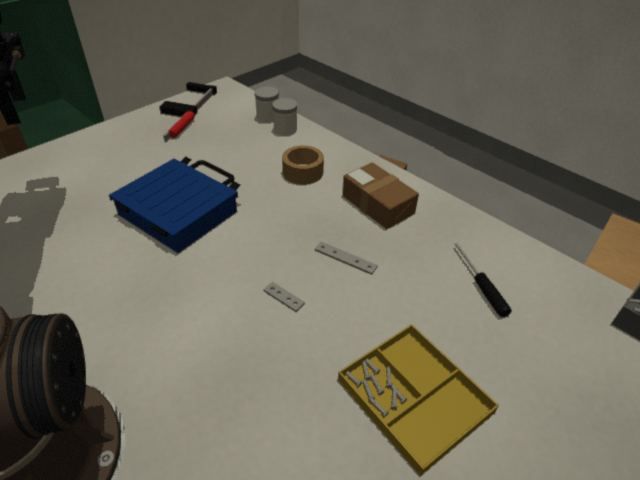

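The top view shows the case at left (handle bar near (184,238)), the long plate at (350,226), the short plate at (347,294), and the tray with corners at (440,248), (524,257), (519,330) and (432,320). Its empty bay is at (463,267) and its long bay at (502,293). The side view shows the same items: long plate (346,258), short plate (284,296), tray around (417,397). The bystanders are well away from the plates.

Create h.py:
```python
import numpy as np,cv2
from cell import env
from scipy.spatial.transform import Rotation as R
def cam(n):
    c=env.camera_info(n); f=240/np.tan(np.radians(c["vertical_fov"])/2)
    return f,c["cx"],c["cy"],np.array(c["origin"]),R.from_euler("xyz",c["attitude"]).as_matrix()
def cloud(n,d):
    f,cx,cy,o,M=cam(n); v,u=np.mgrid[:480,:640]
    return np.stack([(u-cx)/f*d,(v-cy)/f*d,d],-1)@M.T+o
def ray(n,u,v):
    f,cx,cy,o,M=cam(n); return o,M@np.array([(u-cx)/f,(v-cy)/f,1])
def atz(n,u,v,z):
    o,r=ray(n,u,v); return o+r*(z-o[2])/r[2]
def tri(p,q):
    (o,a),(w,b)=ray("top",*p),ray("side",*q)
    s=np.linalg.lstsq(np.c_[a,-b],w-o,rcond=None)[0]; A,B=o+s[0]*a,w+s[1]*b
    return (A+B)/2,np.linalg.norm(A-B)
```

Run:
```python
from h import *
np.set_printoptions(precision=1,suppress=True)
S={n:np.load(f"pics/{n}0.npz") for n in("top","side")}
box={"top":{"long":(310,205,390,245),"short":(320,280,375,308),"tray":(425,240,535,340),"case":(130,240,245,350)},
"side":{"long":(305,235,385,280),"short":(255,275,312,318),"tray":(330,320,505,475),"case":(105,150,242,252)}}
C={}
for n in S:
    p,d=S[n]["p"],S[n]["d"]; P=cloud(n,d); f=p.astype(int)
    b=P[300:340,300:400] if n=="top" else P[330:400,200:300]
    print(n,"bench z",np.median(b[...,2]),b[...,2].std())
    for k,(x0,y0,x1,y1) in box[n].items():
        q=f[y0:y1,x0:x1]; Q=P[y0:y1,x0:x1]
        if k=="tray": m=(q[...,0]-q[...,2]>50)
        elif k=="case": m=(q[...,2]-q[...,0]>40)
        else:
            med=np.median(q.reshape(-1,3),0); m=(q-med)[...,2]>12
            m2=Q[...,2]>3; print(k,"colour n",m.sum(),"height n",m2.sum(), "bg",med)
            m=m|m2 if m2.sum()<1500 else m
        ys,xs=np.nonzero(m); pts=Q[m]; r=cv2.minAreaRect(np.c_[xs+x0,ys+y0].astype(np.float32))
        print(k,"px",np.array(r[0]),"z med",np.median(pts[:,2]),np.percentile(pts[:,2],[5,95]))
        w=cv2.minAreaRect(pts[:,:2].astype(np.float32)); print("   world rect",np.array(w[0]),np.array(w[1]),w[2]); print("   corners",cv2.boxPoints(w).ravel())
        C[n,k]=pts
        
f,d=S["top"]["p"],S["top"]["d"];P=cloud("top",d)
q=f[225:262,150:225].astype(int).sum(-1); Q=P[225:262,150:225]; m=(q<110)&(Q[...,2]>30); print("handle",Q[m].mean(0),Q[m].min(0),Q[m].max(0)); w=cv2.minAreaRect(Q[m][:,:2].astype(np.float32));print(w)
```

```text
top bench z 0.27330393260285746 68.78073369907979
long colour n 0 height n 818 bg [126. 126. 115.]
long px [349.5 224.5] z med 5.508644532211065 [3.2 9.5]
   world rect [534.9 -31.2] [246.7 181.5] 0.2232934683561325
   corners [ 411.2   59.1  411.9 -122.5  658.6 -121.5  657.9   60. ]
short colour n 2 height n 458 bg [129. 129. 118.]
short px [347.  293.5] z med 5.905469721236273 [3.2 9.4]
   world rect [450.7 -24.6] [ 72.6 121.3] 4.3004279136657715
   corners [410.   33.1 419.1 -87.8 491.5 -82.3 482.4  38.6]
tray px [477.5 288.9] z med 3.566058635959962 [ 0.2 22.8]
   world rect [ 477.3 -199.8] [417.9 165.8] 85.41304779052734
   corners [ 377.9 -401.5  543.2 -414.7  576.6    1.8  411.4   15.1]
case px [186.4 294.5] z med 56.67852082757054 [53.5 60.2]
   world rect [464.4 222. ] [176.9 395.5] 7.828487396240234
   corners [349.9 405.9 403.8  14.1 579.   38.1 525.1 430. ]
side bench z -0.6658288205486542 46.163826839616355
long colour n 0 height n 621 bg [149. 145. 129.]
long px [345.5 256.5] z med 5.473265681601902 [3.4 8. ]
   world rect [ 383.9 -262.3] [771.2 137.3] 45.33063507080078
[... 158 characters left out ...]
87703807 [3.4 7.5]
   world rect [ 261.2 -227. ] [650.2  78.1] 46.105655670166016
   corners [   7.7 -434.2   64.  -488.3  514.8  -19.8  458.5   34.4]
tray px [415.7 390.8] z med 2.6845372284553832 [ 0.5 24.1]
   world rect [ 315.9 -338. ] [543.  222.1] 8.582976341247559
   corners [  30.8 -268.7   64.  -488.3  600.9 -407.3  567.8 -187.6]
case px [172.8 193.4] z med 55.81801640644403 [53.7 58.3]
   world rect [333.7 -44.6] [1010.1  241.3] 72.13455200195312
   corners [  64.  -488.3  293.6 -562.3  603.5  399.1  373.9  473.1]
handle [564.6 316.   55.7] [411.4  15.1  46.2] [ 583.2  405.1 1057.2]
((511.9941711425781, 199.25289916992188), (411.4910888671875, 82.70486450195312), 72.70751190185547)
```

Create loc.py:
```python
from h import *
def clean(n,d):
    d=d.copy(); b=cv2.medianBlur(d.astype(np.float32),3); d=np.where(d>0,d,b); P=cloud(n,d); P[d<=0]=np.nan; return P,b
def big(m):
    c,l,s,_=cv2.connectedComponentsWithStats(m.astype(np.uint8)); return l==1+np.argmax(s[1:,4])
def rect(pts):  # centre, size, yaw of long axis, robust to outliers
    w=cv2.minAreaRect(pts.astype(np.float32)); c=cv2.boxPoints(w); e=[c[1]-c[0],c[2]-c[1]]; e=max(e,key=np.linalg.norm)
    return np.array(w[0]),sorted(w[1]),np.degrees(np.arctan2(e[1],e[0]))%180
```

Run:
```python
from loc import *
np.set_printoptions(precision=1,suppress=True)
box={"top":{"long":(310,205,390,245),"short":(320,280,375,308),"tray":(425,240,535,340),"case":(130,240,245,350)},
"side":{"long":(305,235,385,280),"short":(255,275,312,318),"tray":(330,320,505,475),"case":(105,150,242,252)}}
for n in box:
    s=np.load(f"pics/{n}0.npz"); f=s["p"].astype(int); P,_=clean(n,s["d"])
    for k,(x0,y0,x1,y1) in box[n].items():
        q=f[y0:y1,x0:x1]; Q=P[y0:y1,x0:x1]; z=Q[...,2]; ok=np.isfinite(z)
        if k=="tray": m=q[...,0]-q[...,2]>50
        elif k=="case": m=(q[...,2]-q[...,0]>40)
        else: m=cv2.medianBlur(np.nan_to_num(z).astype(np.float32),5)>2.8
        m=big(m); ys,xs=np.nonzero(m); zs=z[m&ok]
        zp={"long":6,"short":6,"tray":25,"case":57}[k]
        W=np.array([atz(n,u+x0,v+y0,zp)[:2] for u,v in zip(xs,ys)])
        pts=Q[m&ok]; 
        print(n,k,m.sum(),"z",np.nanpercentile(zs,[5,50,95]),"rect",*rect(W),"mean",W.mean(0),"depth mean",np.median(pts[:,:2],0))
        if k=="case" : 
            t=m&ok&(abs(z-57)<5); print("   top rect",*rect(Q[t][:,:2]))
        if k=="tray":
            t=m&ok&(z>17)&(z<32); print("   rim rect",*rect(Q[t][:,:2]))
s=np.load("pics/top0.npz"); f=s["p"].astype(int); P,_=clean("top",s["d"])
Q=P[228:246,155:215]; m=(f[228:246,155:215].sum(-1)<130)&(abs(Q[...,2]-50)<12); print("handle",m.sum(),np.median(Q[m],0),*rect(Q[m][:,:2]))
```

```bash
python3 -c "
import cv2;a=cv2.imread('pics/top0.png');b=cv2.imread('pics/side0.png')
A=cv2.resize(a[225:355,125:250],(500,520),interpolation=2);B=cv2.resize(b[145:255,165:245],None,fx=4.7,fy=4.7,interpolation=2)[:520,:300]
cv2.imwrite('pics/handle.png',cv2.hconcat([A,cv2.copyMakeBorder(B,0,520-B.shape[0],0,0,0)]))"
```

```text
top long 663 z [1.  6.  9.4] rect [614.9 -31.6] [29.261728286743164, 130.33056640625] 104.43256 mean [614.4 -32.3] depth mean [614.2 -31.9]
top short 406 z [0.4 6.1 9.4] rect [457.  -20.8] [26.444263458251953, 82.2463607788086] 95.4298 mean [456.8 -21.4] depth mean [456.7 -22.1]Traceback (most recent call last):
  File "<stdin>", line 14, in <module>
  File "h.py", line 13, in atz
    o,r=ray(n,u,v); return o+r*(z-o[2])/r[2]
        ~~~^^^^^^^
  File "h.py", line 11, in ray
    f,cx,cy,o,M=cam(n); return o,M@np.array([(u-cx)/f,(v-cy)/f,1])
                ~~~^^^
  File "h.py", line 5, in cam
    c=env.camera_info(n); f=240/np.tan(np.radians(c["vertical_fov"])/2)
ValueError: time passes only in moves, steps and waits
```

View pics/handle.png

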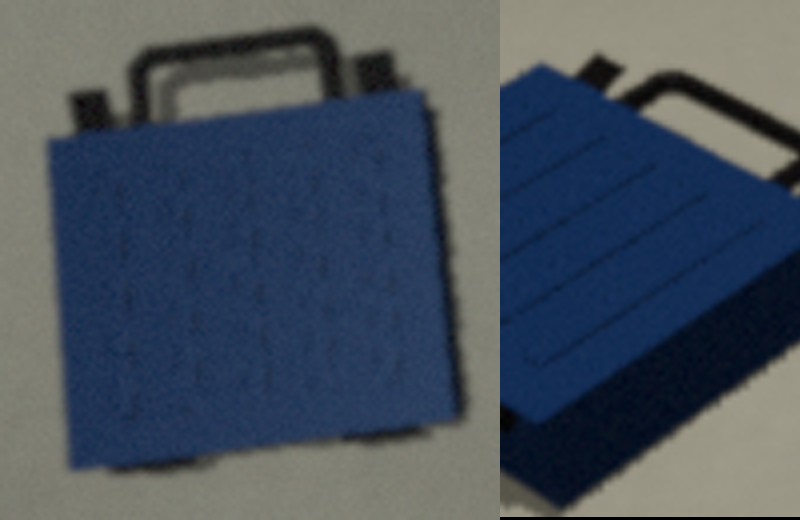

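The crop shows the bow handle's bar centred at about crop (233,41), which is (183,235) in the top view. There are two catch tabs beside it at (148,252) and (219,242). The repeated camera_info calls hit a limit, so I'll cache the calibration.

Run:
```python
s=open('h.py').read()
s=s.replace("def cam(n):\n","from functools import lru_cache\n@lru_cache\ndef cam(n):\n"); open('h.py','w').write(s)
```

Create m1.py:
```python
from loc import *
np.set_printoptions(precision=1,suppress=True)
box={"top":{"long":(310,205,390,245),"short":(320,280,375,308),"tray":(425,240,535,340),"case":(130,240,245,350)},
"side":{"long":(305,235,385,280),"short":(255,275,312,318),"tray":(330,320,505,475),"case":(105,150,242,252)}}
for n in box:
    s=np.load(f"pics/{n}0.npz"); f=s["p"].astype(int); P,_=clean(n,s["d"])
    for k,(x0,y0,x1,y1) in box[n].items():
        q=f[y0:y1,x0:x1]; Q=P[y0:y1,x0:x1]; z=Q[...,2]; ok=np.isfinite(z)
        if k=="tray": m=q[...,0]-q[...,2]>50
        elif k=="case": m=(q[...,2]-q[...,0]>40)
        else: m=cv2.medianBlur(np.nan_to_num(z).astype(np.float32),5)>2.8
        m=big(m); ys,xs=np.nonzero(m); zs=z[m&ok]
        zp={"long":6,"short":6,"tray":25,"case":57}[k]
        W=np.array([atz(n,u+x0,v+y0,zp)[:2] for u,v in zip(xs,ys)])
        pts=Q[m&ok]
        print(n,k,m.sum(),"z",np.nanpercentile(zs,[5,50,95]),"rect",*rect(W),"mean",W.mean(0),"depth mean",np.median(pts[:,:2],0))
        if k=="case": t=m&ok&(abs(z-57)<5); print("   top rect",*rect(Q[t][:,:2]))
        if k=="tray": t=m&ok&(z>17)&(z<32); print("   rim rect",*rect(Q[t][:,:2]))
s=np.load("pics/top0.npz"); f=s["p"].astype(int); P,_=clean("top",s["d"])
Q=P[230:240,160:208]; m=(f[230:240,160:208].sum(-1)<130)&(abs(Q[...,2]-50)<12); print("handle",m.sum(),np.median(Q[m],0),*rect(Q[m][:,:2]))
```

```bash
python3 m1.py
```

```text
top long 663 z [1.  6.  9.4] rect [614.9 -31.6] [29.261728286743164, 130.33056640625] 104.43256 mean [614.4 -32.3] depth mean [614.2 -31.9]
top short 406 z [0.4 6.1 9.4] rect [457.  -20.8] [26.444263458251953, 82.2463607788086] 95.4298 mean [456.8 -21.4] depth mean [456.7 -22.1]
top tray 4896 z [ 0.2  3.5 22.1] rect [ 467.5 -307.9] [154.43658447265625, 175.5423126220703] 81.63643 mean [ 469.3 -314. ] depth mean [ 474.1 -321.7]
   rim rect [ 467.2 -307.3] [154.6205596923828, 174.87596130371094] 82.097534
top case 7736 z [53.5 56.7 60.1] rect [451.4 316.8] [176.4886932373047, 200.97178649902344] 98.04013 mean [449.7 317.2] depth mean [448.9 317.2]
   top rect [451.5 317.8] [176.99444580078125, 201.85537719726562] 98.02538
side long 620 z [2.6 5.4 7.4] rect [611.2 -34.3] [27.673105239868164, 130.41810607910156] 104.61446 mean [611.7 -35.9] depth mean [612.2 -36.7]
side short 474 z [2.2 5.1 7.3] rect [454.6 -24.5] [26.54315948486328, 80.19400024414062] 96.083115 mean [454.5 -25.7] depth mean [455.2 -26. ]
side tray 9427 z [ 0.5  2.7 24. ] rect [ 465.9 -315.5] [161.2794952392578, 186.3247833251953] 81.6123 mean [ 459.6 -329.2] depth mean [ 470.9 -332.6]
   rim rect [ 467.2 -314.6] [161.5939483642578, 187.3572998046875] 81.53768
side case 4956 z [53.7 55.8 58.3] rect [449.4 314.4] [178.98072814941406, 203.09634399414062] 97.8452 mean [445.1 308.9] depth mean [443.6 308.4]
   top rect [451.5 316. ] [181.4146270751953, 204.40225219726562] 97.580536
handle 155 [576.3 326.7  52.7] [576.2 331.5] [13.847391128540039, 100.38229370117188] 90.37604
```

Both views agree to about 3 mm and the sizes and heights check out:

| Item | Position (mm) | Yaw |
|---|---|---|
| Long plate | (613, -33.5) | 104.5° |
| Short plate | (456, -23.3) | 95.7° |
| Tray | (468, -313) | -8.4° |
| Case | (450.5, 316) | 7.9° |
| Handle bar | (576, 332), z 47 | – |

Next I'll move toward the long plate.

Create go.py:
```python
import sys
from h import *
x,y,z,yaw=map(float,sys.argv[1:5]); s=env.state(); M=R.from_euler("xyz",s["tcp_rot"]).as_matrix()
print("tool delta",np.round(M.T@(np.array([x,y,z])-s["eef_pos"]),1),"turn",round(float((s["tcp_rot"][2]-np.radians(yaw)+np.pi)%(2*np.pi)-np.pi),3),"joints",np.round(s["joints"],2),"t",round(s["t"],2))
```

```text
(no output)
```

Emit:
nudge_tcp(
  steps=[
    [-165, -111, 0, 0, 0.5],
    [-165, -111, 0, 0, 0.5],
    [-165, -111, 0, 0, 0.5],
    [-165, -111, 0, 0, 0.5],
    [-165, -111, 0, 0, 0.5],
  ],
)

```text
t: 0.52
eef_pos: [378.6, 383.1, 214.5]
tcp_rot: [-3.141, -0.0, 2.676]
ft_force: [1.2, 0.6, -0.2]
opening: 0.71
grip_force: 0.0
```

Emit:
nudge_tcp(
  steps=[
    [-165, -111, 0, 0, 0.5],
    [-165, -111, 0, 0, 0.5],
    [-165, -111, 0, 0, 0.5],
    [-165, -111, 0, 0, 0.5],
    [-165, -111, 0, 0, 0.5],
  ],
)

```text
t: 0.93
eef_pos: [476.5, 209.8, 214.5]
tcp_rot: [-3.141, -0.0, 2.676]
ft_force: [0.1, 0.3, 0.7]
opening: 0.503
grip_force: 0.0
```

Emit:
nudge_tcp(
  steps=[
    [-165, -111, 0, 0, 0.5],
    [-165, -111, 0, 0, 0.5],
    [-165, -111, 0, 0, 0.5],
    [-165, -111, 0, 0, 0.5],
    [-165, -111, 0, 0, 0.5],
  ],
)

```text
t: 1.35
eef_pos: [574.4, 36.3, 214.4]
tcp_rot: [-3.141, -0.0, 2.676]
ft_force: [-0.2, 0.4, 0.0]
opening: 0.5
grip_force: 0.0
```

```bash
python3 go.py 613 -33.5 60 104.5
```

```text
tool delta [-65.9 -45.  154.4] turn 0.852 joints [-0.05  0.42  1.68 -0.    1.04 -1.16] t 1.35
```

Emit:
nudge_tcp(
  steps=[
    [-66, -45, 154, 0.5, 0.5],
    [-66, -45, 154, 0.5, 0.5],
    [-66, -45, 154, 0.5, 0.5],
    [-66, -45, 154, 0.6, 0.5],
    [-66, -45, 154, 0.6, 0.5],
  ],
)

```text
t: 1.77
eef_pos: [610.6, -32.7, 54.4]
tcp_rot: [-3.136, -0.004, 2.068]
ft_force: [-2.3, 0.3, -0.4]
opening: 0.498
grip_force: 0.0
```

Emit:
nudge_tcp(
  steps=[
    [0, 0, 0, 0.252, 0.5],
    [0, 0, 0, 0.252, 0.5],
    [0, 0, 0, 0.252, 0.5],
    [0, 0, 0, 0.252, 0.5],
  ],
)

```text
t: 2.1
eef_pos: [612.1, -30.6, 60.4]
tcp_rot: [-3.141, -0.0, 1.829]
ft_force: [-0.4, -0.7, -0.0]
opening: 0.5
grip_force: 0.0
```

```bash
python3 go.py 613 -33.5 2 104.5
```

Run:
```python
from cell import env
import cv2,numpy as np
p,d=env.read_camera("side"); cv2.imwrite("pics/s1.png",cv2.resize(p[170:330,250:450],(800,640))[:600,:,::-1])
```

```text
tool delta [-3.   0.2 58.4] turn 0.005 joints [-0.16  0.66  1.73  0.    0.76 -0.42] t 2.1
```

View pics/s1.png

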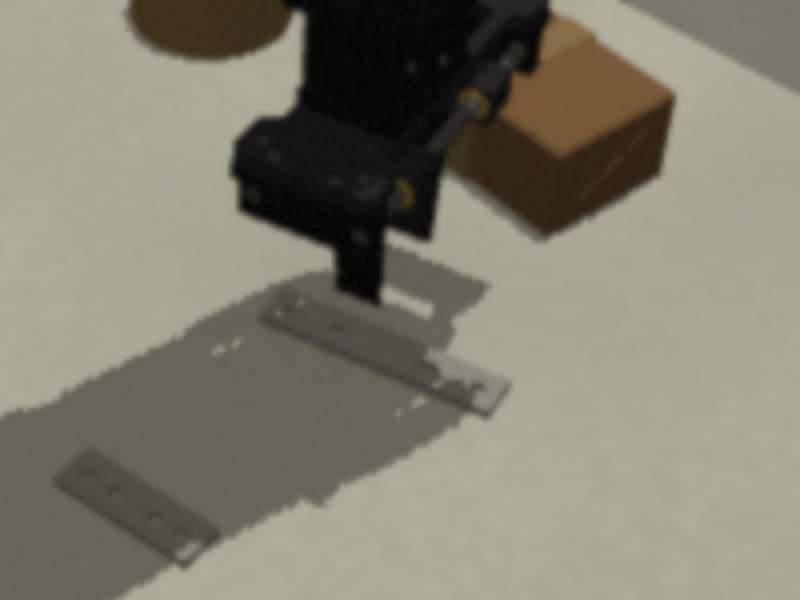

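The fingers are centred over the long plate at about crop (360,300), and the parcel is clear. Next I'll descend, grip and lift.

Emit:
nudge_tcp(
  steps=[
    [-3, 0, 25, 0, 0.5],
    [-3, 0, 45, 0, 0.5],
    [-3, 0, 58, 0, 0.5],
    [-3, 0, 58, 0, 0.5],
    [-3, 0, 58, 0, 0.5],
  ],
)

```text
t: 2.57
eef_pos: [612.9, -33.4, 2.4]
tcp_rot: [-3.141, -0.0, 1.827]
ft_force: [0.6, 0.0, 0.5]
opening: 0.501
grip_force: 0.0
```

Emit:
nudge_tcp(
  steps=[
    [0, 0, 0, 0, 0],
    [0, 0, 0, 0, 0],
    [0, 0, 0, 0, 0],
    [0, 0, 0, 0, 0],
    [0, 0, 0, 0, 0],
  ],
)

```text
t: 2.98
eef_pos: [613.1, -33.5, 2.9]
tcp_rot: [3.141, 0.0, 1.825]
ft_force: [-0.4, 1.0, 2.7]
opening: 0.253
grip_force: 30.0
```

Emit:
nudge_tcp(
  steps=[
    [0, 0, -20, 0, 0],
    [0, 0, -50, 0, 0],
    [0, 0, -80, 0, 0],
    [0, 0, -80, 0, 0],
    [0, 0, -80, 0, 0],
  ],
)

```text
t: 3.4
eef_pos: [613.5, -33.6, 84.0]
tcp_rot: [3.139, 0.001, 1.825]
ft_force: [-0.1, -0.1, -1.6]
opening: 0.256
grip_force: 30.0
```

```bash
python3 go.py 460.3 -365.4 82 -8.4
```

```text
tool delta [-282.6 -231.7    1.7] turn 1.972 joints [-0.16  0.63  1.71  0.    0.8  -0.42] t 3.4
```

Emit:
nudge_tcp(
  steps=[
    [-141, -116, 0, 0, 0],
    [-141, -116, 0, 0, 0],
    [-141, -116, 0, 0, 0],
    [-141, -116, 0, 0, 0],
    [-141, -116, 0, 0, 0],
  ],
)

```text
t: 3.82
eef_pos: [533.5, -202.5, 81.2]
tcp_rot: [-3.139, -0.001, 1.823]
ft_force: [1.3, 0.3, -1.6]
opening: 0.258
grip_force: 30.0
```

Emit:
nudge_tcp(
  steps=[
    [-141, -116, 0, 0, 0],
    [-141, -116, 0, 0, 0],
    [-141, -116, 0, 0, 0],
    [-141, -116, 0, 0, 0],
    [-141, -116, 0, 0, 0],
  ],
)

```text
t: 4.23
eef_pos: [456.7, -368.5, 81.1]
tcp_rot: [-3.141, -0.001, 1.822]
ft_force: [-0.1, -0.9, -2.7]
opening: 0.258
grip_force: 30.0
```

Emit:
nudge_tcp(
  steps=[
    [0, 0, 0, 0.62, 0],
    [0, 0, 0, 0.62, 0],
    [0, 0, 0, 0.62, 0],
    [0, 0, 0, 0.62, 0],
    [0, 0, 0, 0.62, 0],
  ],
)

```text
t: 4.65
eef_pos: [458.6, -364.3, 81.0]
tcp_rot: [-3.139, -0.001, 1.198]
ft_force: [1.0, 0.6, -0.7]
opening: 0.255
grip_force: 30.0
```

Emit:
nudge_tcp(
  steps=[
    [0, 0, 0, 0.62, 0],
    [0, 0, 0, 0.62, 0],
    [0, 0, 0, 0.62, 0],
    [0, 0, 0, 0.62, 0],
    [0, 0, 0, 0.62, 0],
  ],
)

```text
t: 5.07
eef_pos: [458.7, -364.2, 81.0]
tcp_rot: [-3.139, 0.0, 0.579]
ft_force: [0.3, 0.5, -0.9]
opening: 0.255
grip_force: 30.0
```

Emit:
nudge_tcp(
  steps=[
    [0, 0, 0, 0.62, 0],
    [0, 0, 0, 0.62, 0],
    [0, 0, 0, 0.62, 0],
    [0, 0, 0, 0.62, 0],
    [0, 0, 0, 0.62, 0],
  ],
)

```text
t: 5.48
eef_pos: [458.7, -364.2, 81.0]
tcp_rot: [-3.14, 0.002, -0.041]
ft_force: [-0.0, -0.3, -2.6]
opening: 0.254
grip_force: 30.0
```

Emit:
nudge_tcp(
  steps=[
    [0, 0, 0, 0.112, 0],
    [0, 0, 0, 0.112, 0],
    [0, 0, 0, 0.112, 0],
  ],
)

```text
t: 5.73
eef_pos: [458.8, -364.4, 81.5]
tcp_rot: [-3.14, 0.001, -0.144]
ft_force: [0.2, -0.1, -2.7]
opening: 0.252
grip_force: 30.0
```

```bash
python3 go.py 460.3 -365.4 40 -8.4
```

```text
tool delta [ 1.6  0.8 41.5] turn 0.003 joints [-0.78  0.6   1.78  0.    0.76  0.93] t 5.73
```

Emit:
nudge_tcp(
  steps=[
    [1.6, 1, 20, 0, 0],
    [1.6, 1, 41, 0, 0],
    [1.6, 1, 41, 0, 0],
  ],
)

```text
t: 5.98
eef_pos: [459.3, -364.7, 38.1]
tcp_rot: [-3.138, 0.004, -0.143]
ft_force: [-0.3, 0.5, -1.2]
opening: 0.259
grip_force: 30.0
```

Run:
```python
from cell import env
import cv2,numpy as np
a=env.read_camera("top")[0][225:345,420:540]; b=env.read_camera("side")[0][310:480,325:510]
cv2.imwrite("pics/p2.png",cv2.hconcat([cv2.resize(a,(380,400)),cv2.resize(b,(420,400))])[:,:,::-1])
```

```text
(no output)
```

View pics/p2.png

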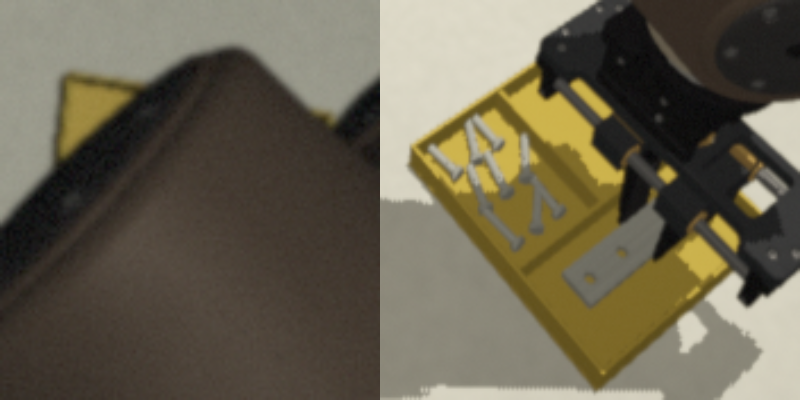

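The plate hangs level and lined up over the long bay, with its near end at side crop (580,290). Next I'll lower and release it.

Emit:
nudge_tcp(
  steps=[
    [0, 0, 14, 0, 0],
    [0, 0, 26, 0, 0],
    [0, 0, 32, 0, 0],
    [0, 0, 35, 0, 0],
    [0, 0, 35, 0, 0],
  ],
)

```text
t: 6.5
eef_pos: [460.6, -366.0, 6.4]
tcp_rot: [-3.141, 0.0, -0.147]
ft_force: [1.0, -0.0, -0.4]
opening: 0.256
grip_force: 30.0
```

Emit:
nudge_tcp(
  steps=[
    [0, 0, 0, 0, 0.38],
    [0, 0, 0, 0, 0.38],
    [0, 0, 0, 0, 0.38],
    [0, 0, 0, 0, 0.38],
  ],
)

```text
t: 6.83
eef_pos: [460.8, -366.2, 7.0]
tcp_rot: [3.141, -0.001, -0.147]
ft_force: [-0.6, 0.0, 0.3]
opening: 0.377
grip_force: 0.0
```

Emit:
nudge_tcp(
  steps=[
    [0, 0, -30, 0, 0.38],
    [0, 0, -70, 0, 0.38],
    [0, 0, -100, 0, 0.5],
    [0, 0, -100, 0, 0.5],
  ],
)

```text
t: 7.17
eef_pos: [462.5, -367.6, 112.4]
tcp_rot: [3.137, -0.007, -0.147]
ft_force: [0.2, 0.2, -0.5]
opening: 0.464
grip_force: 0.0
```

```bash
python3 go.py 456 -23.3 60 95.7
```

```text
tool delta [ -57.2 -339.9   50.3] turn -1.817 joints [-0.78  0.56  1.75  0.    0.82  0.93] t 7.17
```

Emit:
nudge_tcp(
  steps=[
    [-33, -200, 0, 0, 0.5],
    [-33, -200, 0, 0, 0.5],
    [-33, -200, 0, 0, 0.5],
    [-33, -200, 0, 0, 0.5],
    [-33, -200, 0, 0, 0.5],
  ],
)

```text
t: 7.58
eef_pos: [456.7, -161.1, 106.6]
tcp_rot: [-3.141, 0.0, -0.147]
ft_force: [0.5, -1.0, 0.8]
opening: 0.497
grip_force: 0.0
```

Emit:
nudge_tcp(
  steps=[
    [-24, -140, 20, -0.6, 0.5],
    [-24, -140, 20, -0.6, 0.5],
    [-24, -140, 20, -0.6, 0.5],
    [-24, -140, 20, -0.6, 0.5],
    [-24, -140, 20, -0.6, 0.5],
  ],
)

```text
t: 8.0
eef_pos: [453.3, -18.0, 86.1]
tcp_rot: [-3.141, 0.001, 0.463]
ft_force: [-0.0, 0.2, -0.2]
opening: 0.5
grip_force: 0.0
```

Emit:
nudge_tcp(
  steps=[
    [0, 0, 0, -0.6, 0.5],
    [0, 0, 0, -0.6, 0.5],
    [0, 0, 0, -0.6, 0.5],
    [0, 0, 0, -0.6, 0.5],
    [0, 0, 0, -0.6, 0.5],
  ],
)

```text
t: 8.42
eef_pos: [454.1, -21.3, 86.6]
tcp_rot: [3.141, -0.0, 1.06]
ft_force: [-0.4, -0.7, -0.6]
opening: 0.499
grip_force: 0.0
```

Emit:
nudge_tcp(
  steps=[
    [0, 0, 0, -0.617, 0.5],
    [0, 0, 0, -0.617, 0.5],
    [0, 0, 0, -0.617, 0.5],
    [0, 0, 0, -0.617, 0.5],
    [0, 0, 0, -0.617, 0.5],
  ],
)

```text
t: 8.83
eef_pos: [454.1, -21.3, 86.6]
tcp_rot: [3.141, -0.0, 1.676]
ft_force: [-0.3, -0.1, 0.7]
opening: 0.502
grip_force: 0.0
```

```bash
python3 go.py 456 -23.3 2 95.7
```

Run:
```python
from loc import *
np.set_printoptions(precision=1,suppress=True)
for n,(x0,y0,x1,y1) in {"top":(425,240,535,340),"side":(330,320,505,475)}.items():
    p,d=env.read_camera(n); np.savez(f"pics/{n}3.npz",p=p,d=d)
    q=p[y0:y1,x0:x1].astype(int); m=(q[...,0]-q[...,2]<30)&(q.sum(-1)>120)
    W=np.array([[*atz(n,x0+u,y0+v,9)[:2]] for v,u in np.argwhere(m)]); dl=W-[468,-313]; c,s=np.cos(np.radians(-8.4)),np.sin(np.radians(-8.4))
    T=np.c_[dl@[c,s],dl@[-s,c]]; k=(abs(T[:,0])<74)&(T[:,1]<-18)&(T[:,1]>-88); print(n,k.sum(),"plate in tray frame",*rect(T[k]),"med",np.median(T[k],0))
```

```text
tool delta [-2.2  1.6 84.6] turn 0.006 joints [-0.19  0.45  2.1   0.    0.59 -0.3 ] t 8.83
top 635 plate in tray frame [  1.8 -51.5] [25.204010009765625, 128.67784118652344] 179.804 med [  1.  -51.7]
side 1329 plate in tray frame [ -0.6 -54.8] [25.177595138549805, 129.81887817382812] 179.83717 med [ -3.9 -54.8]
```

Both cameras put the long plate within about 2 mm of the bay centre (0, -53), at 0°. Next is the short plate.

Emit:
nudge_tcp(
  steps=[
    [-2, 1.6, 30, 0, 0.5],
    [-2, 1.6, 60, 0, 0.5],
    [-2, 1.6, 78, 0, 0.5],
    [-2, 1.6, 84, 0, 0.5],
    [-2, 1.6, 84, 0, 0.5],
  ],
)

```text
t: 9.35
eef_pos: [455.5, -23.1, 1.6]
tcp_rot: [-3.139, -0.001, 1.667]
ft_force: [0.1, 0.2, -0.4]
opening: 0.498
grip_force: 0.0
```

Emit:
nudge_tcp(
  steps=[
    [0, 0, 0, 0, 0],
    [0, 0, 0, 0, 0],
    [0, 0, 0, 0, 0],
    [0, 0, 0, 0, 0],
    [0, 0, 0, 0, 0],
  ],
)

```text
t: 9.77
eef_pos: [456.3, -23.2, 3.3]
tcp_rot: [3.14, 0.0, 1.669]
ft_force: [-0.8, 0.7, 6.1]
opening: 0.253
grip_force: 29.9
```

Emit:
nudge_tcp(
  steps=[
    [0, 0, -20, 0, 0],
    [0, 0, -50, 0, 0],
    [0, 0, -80, 0, 0],
    [0, 0, -80, 0, 0],
    [0, 0, -80, 0, 0],
  ],
)

```text
t: 10.18
eef_pos: [456.6, -23.3, 83.9]
tcp_rot: [3.138, 0.001, 1.67]
ft_force: [-0.7, 0.9, -1.6]
opening: 0.255
grip_force: 30.0
```

```bash
python3 go.py 512.5 -280.6 82 81.6
```

```text
tool delta [-261.6   30.2    2.3] turn 0.246 joints [-0.2   0.46  2.1   0.    0.58 -0.29] t 10.18
```

Emit:
nudge_tcp(
  steps=[
    [-200, 23, 0, 0, 0],
    [-200, 23, 0, 0, 0],
    [-200, 23, 0, 0, 0],
    [-200, 23, 0, 0, 0],
    [-200, 23, 0, 0, 0],
  ],
)

```text
t: 10.6
eef_pos: [498.4, -222.4, 81.3]
tcp_rot: [-3.141, -0.001, 1.669]
ft_force: [-0.3, 0.8, -1.6]
opening: 0.255
grip_force: 30.0
```

Emit:
nudge_tcp(
  steps=[
    [-62, 7, 0, 0.246, 0],
    [-62, 7, 0, 0.246, 0],
    [-62, 7, 0, 0.246, 0],
    [-62, 7, 0, 0.246, 0],
    [-62, 7, 0, 0.246, 0],
  ],
)

```text
t: 11.02
eef_pos: [510.9, -280.0, 81.4]
tcp_rot: [-3.139, -0.001, 1.425]
ft_force: [-0.1, 0.5, -1.1]
opening: 0.253
grip_force: 30.0
```

```bash
python3 go.py 512.5 -280.6 6 81.6
```

```text
tool delta [-0.5  1.8 75.4] turn 0.001 joints [-0.61  0.6   1.79  0.    0.76 -0.47] t 11.02
```

Emit:
nudge_tcp(
  steps=[
    [-0.5, 1.8, 30, 0, 0],
    [-0.5, 1.8, 55, 0, 0],
    [-0.5, 1.8, 68, 0, 0],
    [-0.5, 1.8, 75, 0, 0],
    [-0.5, 1.8, 75, 0, 0],
  ],
)

```text
t: 11.43
eef_pos: [512.8, -280.0, 6.4]
tcp_rot: [-3.139, -0.001, 1.426]
ft_force: [-0.4, 0.2, -1.0]
opening: 0.256
grip_force: 30.0
```

Emit:
nudge_tcp(
  steps=[
    [0, 0, 0, 0, 0.38],
    [0, 0, 0, 0, 0.38],
    [0, 0, 0, 0, 0.38],
    [0, 0, 0, 0, 0.38],
  ],
)

```text
t: 11.77
eef_pos: [513.7, -281.7, 8.3]
tcp_rot: [3.14, 0.0, 1.424]
ft_force: [-0.0, 0.1, -1.2]
opening: 0.375
grip_force: 0.0
```

Emit:
nudge_tcp(
  steps=[
    [0, 0, -30, 0, 0.38],
    [0, 0, -70, 0, 0.38],
    [0, 0, -110, 0, 0.38],
    [0, 0, -150, 0, 0.6],
    [0, 0, -150, 0, 0.6],
  ],
)

```text
t: 12.18
eef_pos: [515.7, -283.1, 165.4]
tcp_rot: [3.131, 0.005, 1.424]
ft_force: [0.8, -1.0, 0.2]
opening: 0.471
grip_force: 0.0
```

Emit:
nudge_tcp(
  steps=[
    [200, 0, -50, 0, 0.6],
    [200, 0, -50, 0, 0.6],
    [200, 0, -50, 0, 0.6],
    [200, 0, -50, 0, 0.6],
    [200, 0, -50, 0, 0.6],
  ],
)

```text
t: 12.6
eef_pos: [542.6, -81.9, 208.5]
tcp_rot: [3.141, -0.0, 1.424]
ft_force: [1.7, 0.7, -0.3]
opening: 0.594
grip_force: 0.0
```

Emit:
nudge_tcp(
  steps=[
    [200, 0, 0, 0, 0.6],
    [200, 0, 0, 0, 0.6],
    [200, 0, 0, 0, 0.6],
    [200, 0, 0, 0, 0.6],
    [200, 0, 0, 0, 0.6],
  ],
)

```text
t: 13.02
eef_pos: [571.9, 116.8, 208.0]
tcp_rot: [3.141, -0.001, 1.425]
ft_force: [0.5, -0.5, 0.5]
opening: 0.603
grip_force: 0.0
```

Run:
```python
from loc import *
np.set_printoptions(precision=2,suppress=True)
pic=[]
for n,(x0,y0,x1,y1) in {"top":(425,240,535,340),"side":(330,320,505,475)}.items():
    p,d=env.read_camera(n); pic.append(cv2.resize(p[y0-10:y1+4,x0-5:x1+5],(380,360)))
    q=p[y0:y1,x0:x1].astype(int); m=(q[...,0]-q[...,2]<30)&(q.sum(-1)>120)
    W=np.array([[*atz(n,x0+u,y0+v,9)[:2]] for v,u in np.argwhere(m)]); dl=W-[468,-313]; c,s=np.cos(np.radians(-8.4)),np.sin(np.radians(-8.4))
    T=np.c_[dl@[c,s],dl@[-s,c]]
    for nm,k in(("long",(abs(T[:,0])<74)&(T[:,1]<-18)&(T[:,1]>-88)),("short",(abs(T[:,0]-39.3)<34)&(abs(T[:,1]-38.5)<48))): print(n,nm,k.sum(),*rect(T[k]))
cv2.imwrite("pics/p4.png",cv2.hconcat(pic)[:,:,::-1])
print(env.state()["joints"])
```

```text
top long 622 [  2.   -51.49] [24.76215362548828, 128.2952423095703] 0.11522766
top short 344 [40.51 40.42] [23.54404640197754, 78.24462890625] 90.94543
side long 1345 [ -0.59 -54.78] [25.177595138549805, 129.81887817382812] 179.83717
side short 636 [38.03 37.15] [26.17536163330078, 79.84278106689453] 90.7366
[0.09 0.44 1.67 0.   1.03 0.23]
```

View pics/p4.png

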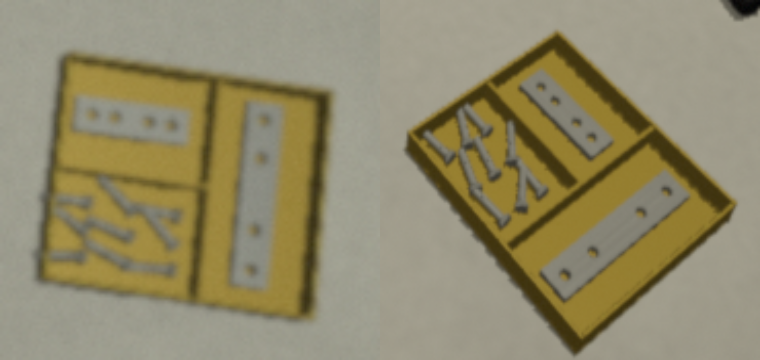

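Both plates lie centred and straight: long within about 2 mm of (0, -53), short within about 2 mm of (39.3, 38.5). The crops show them inside their compartments with the bolts untouched. Next I'll pin down the handle from both views.

Run:
```python
from loc import *
np.set_printoptions(precision=1,suppress=True)
s=np.load("pics/side0.npz"); P,_=clean("side",s["d"]); a,b=slice(150,195),slice(190,245)
Q=P[a,b]; q=s["p"][a,b].astype(int); m=(q.sum(-1)<150)&(abs(Q[...,2]-50)<14)
c=np.array([450.5,316]); e=np.array([.9905,.1374]); f=np.array([-.1374,.9905])
for n,pts in(("side",Q[m]),):
    L=np.c_[(pts[:,:2]-c)@e,(pts[:,:2]-c)@f,pts[:,2]]; k=L[:,0]>116; print(n,k.sum(),"case frame med",np.median(L[k],0),np.percentile(L[k],[3,97],axis=0))
s=np.load("pics/top0.npz"); P,_=clean("top",s["d"]); Q=P[226:246,152:215]; m=(s["p"][226:246,152:215].astype(int).sum(-1)<150)&(abs(Q[...,2]-50)<14); pts=Q[m]
L=np.c_[(pts[:,:2]-c)@e,(pts[:,:2]-c)@f,pts[:,2]]; k=(L[:,0]>116)&(abs(L[:,1])<55); print("top",k.sum(),np.median(L[k],0),np.percentile(L[k],[3,97],axis=0))
print(tri((160.5,237.5),(202.5,161.5)))
```

```bash
python3 go.py 576.3 333.4 120 97.9
```

```text
side 145 case frame med [122.9  -4.4  51.1] [[117.2 -54.8  47. ]
 [128.1  48.1  54. ]]
top 203 [125.9   2.6  52.5] [[118.1 -49.2  48.3]
 [130.4  51.9  56.4]]
(array([573.5, 386.7,  44.2]), np.float64(1.7767158656476174))
tool delta [213.5 -26.5  87.9] turn -0.28 joints [0.09 0.44 1.67 0.   1.03 0.23] t 13.12
```

Bar centre is about 126 mm in the case frame, height about 47 mm, so roughly (575, 333). Next I'll approach it.

Emit:
nudge_tcp(
  steps=[
    [212, -26, 60, 0, 0.36],
    [212, -26, 60, 0, 0.36],
    [212, -26, 60, 0, 0.36],
    [212, -26, 60, 0, 0.36],
    [212, -26, 60, 0, 0.36],
  ],
)

```text
t: 13.53
eef_pos: [577.0, 315.6, 151.0]
tcp_rot: [3.141, -0.0, 1.423]
ft_force: [1.1, -0.3, -0.7]
opening: 0.369
grip_force: 0.0
```

```bash
python3 go.py 575.3 333.3 85 97.9
```

```text
tool delta [17.3 -4.4 66. ] turn -0.286 joints [ 0.4   0.6   1.54 -0.    1.    0.55] t 13.53
```

Emit:
nudge_tcp(
  steps=[
    [17, -4, 30, -0.28, 0.36],
    [17, -4, 66, -0.285, 0.36],
    [17, -4, 66, -0.285, 0.36],
    [17, -4, 66, -0.285, 0.36],
    [17, -4, 66, -0.285, 0.36],
  ],
)

```text
t: 13.95
eef_pos: [576.1, 331.4, 85.7]
tcp_rot: [3.141, -0.0, 1.707]
ft_force: [0.3, -0.4, 0.0]
opening: 0.362
grip_force: 0.0
```

```bash
python3 go.py 575.3 333.3 28 97.9
```

Run:
```python
from cell import env
import cv2
a=env.read_camera("top")[0][200:300,130:250]; b=env.read_camera("side")[0][120:220,150:270]
cv2.imwrite("pics/p5.png",cv2.hconcat([cv2.resize(a,(400,333)),cv2.resize(b,(400,333))])[:,:,::-1])
```

```text
tool delta [ 1.9 -0.5 57.7] turn -0.002 joints [0.42 0.68 1.57 0.   0.88 0.29] t 13.95
```

View pics/p5.png

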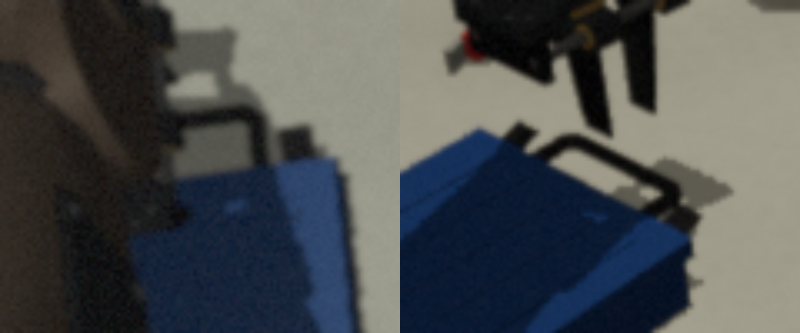

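The side crop shows the fingertips at (605,133) and (645,110), either side of the bar's middle. Next I'll descend and check the force.

Emit:
nudge_tcp(
  steps=[
    [2, -0.5, 15, 0, 0.36],
    [2, -0.5, 25, 0, 0.36],
    [2, -0.5, 32, 0, 0.36],
    [2, -0.5, 38, 0, 0.36],
    [2, -0.5, 38, 0, 0.36],
  ],
)

```text
t: 14.47
eef_pos: [574.5, 333.5, 46.3]
tcp_rot: [-3.14, 0.0, 1.708]
ft_force: [0.8, -0.1, -0.5]
opening: 0.358
grip_force: 0.0
```

Emit:
nudge_tcp(
  steps=[
    [0, 0, 6, 0, 0.36],
    [0, 0, 12, 0, 0.36],
    [0, 0, 19, 0, 0.36],
    [0, 0, 19, 0, 0.36],
  ],
)

```text
t: 14.8
eef_pos: [574.2, 333.6, 26.8]
tcp_rot: [-3.14, 0.0, 1.709]
ft_force: [-0.5, 0.3, -0.1]
opening: 0.363
grip_force: 0.0
```

Emit:
nudge_tcp(
  steps=[
    [0, 0, 0, 0, 0],
    [0, 0, 0, 0, 0],
    [0, 0, 0, 0, 0],
    [0, 0, 0, 0, 0],
    [0, 0, 0, 0, 0],
  ],
)

```text
t: 15.22
eef_pos: [576.8, 334.3, 29.2]
tcp_rot: [3.137, -0.001, 1.709]
ft_force: [7.1, 0.6, -1.5]
opening: 0.114
grip_force: 30.0
```

The bar is held (opening 0.114, about 12 mm). Next I'll swing the lid up along its arc of radius 216 mm.

Emit:
nudge_tcp(
  steps=[
    [0, 1, -15, 0, 0],
    [0, -0.5, -30, 0, 0],
    [0, -3.4, -45, 0, 0],
    [0, -7.2, -59.4, 0, 0],
    [0, -12, -73.7, 0, 0],
  ],
)

```text
t: 15.63
eef_pos: [563.1, 332.3, 103.5]
tcp_rot: [3.14, -0.0, 1.709]
ft_force: [2.5, 2.0, -2.0]
opening: 0.113
grip_force: 30.0
```

```bash
python3 go.py 0 0 0 97.9
```

```text
tool delta [-251.8 -603.6  102.3] turn 0.0 joints [ 0.43  0.65  1.59 -0.    0.9   0.29] t 15.63
```

Emit:
nudge_tcp(
  steps=[
    [0, -6, -14, 0, 0],
    [0, -12.6, -27.3, 0, 0],
    [0, -20.3, -40.3, 0, 0],
    [0, -29, -52.7, 0, 0],
    [0, -38.4, -64.4, 0, 0],
  ],
)

```text
t: 16.05
eef_pos: [526.0, 327.2, 169.2]
tcp_rot: [3.136, -0.001, 1.709]
ft_force: [7.7, 1.7, 4.2]
opening: 0.119
grip_force: 30.0
```

Emit:
nudge_tcp(
  steps=[
    [0, -10, -11, 0, 0],
    [0, -21, -21.4, 0, 0],
    [0, -33, -31, 0, 0],
    [0, -45, -39.6, 0, 0],
    [0, -58, -47.4, 0, 0],
  ],
)

```text
t: 16.47
eef_pos: [469.1, 319.4, 217.4]
tcp_rot: [3.133, -0.002, 1.709]
ft_force: [8.3, 1.6, 11.5]
opening: 0.117
grip_force: 30.0
```

Emit:
nudge_tcp(
  steps=[
    [0, 0, 0, 0, 0],
    [0, 0, 0, 0, 0],
    [0, 0, 0, 0, 0],
  ],
)

```text
t: 16.72
eef_pos: [469.2, 319.4, 217.3]
tcp_rot: [3.133, -0.002, 1.709]
ft_force: [8.2, 0.0, 12.1]
opening: 0.116
grip_force: 30.0
```

Run:
```python
from h import *
e=np.array([.9905,.1374]); s=env.state(); p=s["eef_pos"]; r=e@(p[:2]-[362.4,303.6]); print("r",r,"h",p[2]+19-44,"lid deg",np.degrees(np.arctan2(p[2]+19-44,r)-.014),s["ft_force"])
a=env.read_camera("top")[0][200:360,110:270]; b=env.read_camera("side")[0]
np.save("pics/side6.npy",b)
cv2.imwrite("pics/p6.png",cv2.hconcat([cv2.resize(a,(400,400)),cv2.resize(b[50:270,70:290],(400,400))])[:,:,::-1])
```

```text
r 107.96793372492643 h 192.2628421758142 lid deg 59.8808509197203 [ 8.20917861  0.04585992 12.14954289]
```

View pics/p6.png

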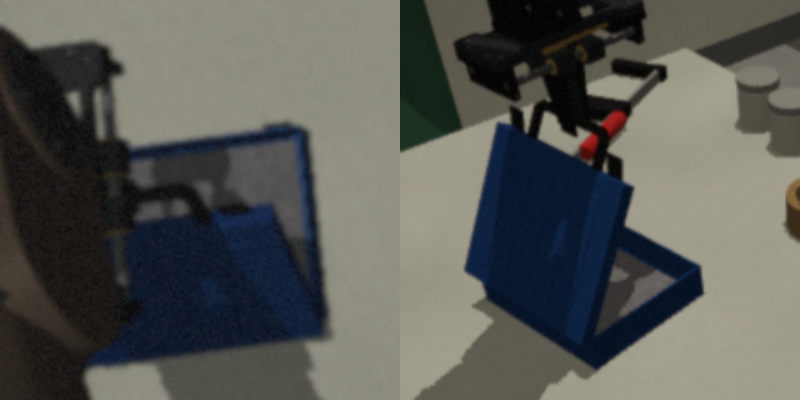

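The lid stands open with the bar between the fingers. I'll check its angle from the depth plane of the lid.

Emit:
nudge_tcp(
  steps=[
    [0, 1, -1.7, 0, 0],
    [0, 1, -1.7, 0, 0],
    [0, 1, -1.7, 0, 0],
    [0, 1, -1.7, 0, 0],
  ],
)

```text
t: 17.15
eef_pos: [469.3, 319.3, 217.2]
tcp_rot: [3.137, -0.001, 1.709]
ft_force: [5.9, 1.4, 7.3]
opening: 0.114
grip_force: 30.0
```

Run:
```python
from loc import *
p,d=env.read_camera("side"); P,_=clean("side",d)
q=p.astype(int); x0,y0=70,50; sl=(slice(y0+75,y0+175),slice(x0+40,x0+105))  # lid top area
Q=P[sl]; m=(q[sl][...,2]-q[sl][...,0]>25)&np.isfinite(Q[...,2])&(Q[...,2]>60); X=Q[m]
for _ in range(4):
    c=np.median(X,0); n=np.linalg.svd(X-X.mean(0),full_matrices=False)[2][2]; r=abs((X-X.mean(0))@n); X=X[r<max(2*np.median(r),2)]
n*=np.sign(n[2]); print(len(X),n,"tilt deg",np.degrees(np.arccos(n[2])))
s=env.state(); print(s["ft_force"],s["eef_pos"],s["t"],np.abs(s["qvel"]).max(),s["grip_force"])
```

```text
4350 [-0.85165014 -0.11807097  0.51063812] tilt deg 59.29365625086194
[6.0454392  1.55615266 7.90079697] [469.33119877 319.37270727 217.22674185] 17.2 0.001411200950128832 30.001729130744934
```

The lid is at 59.3°, still, and gripped. The plates haven't been touched since I checked them, so I'm handing in.

```bash
python3 -c "
from cell import env
print(env.job_done())"
```

```text
the job is handed in; nothing more can be done
None
```

I handed the job in at about 17 s: both plates lie flat and lengthways in their compartments, within about 2 mm of centre, and the gripper is holding the lid still at a measured 59°. The hand-in call returned no verdict.

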